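Charge a cartridge at the hand-pump filling station

TASK

Charge the short, stout steel cartridge at the hand-pump filling station: first pump the station's sprung lever through three full strokes, each right down to its stop and all the way back up. Then pick up the stout cartridge (not the tall slim one), lower it upright, foot down, into the filling cup and push it down against the sprung valve until its foot sits hard on the cup's floor, firmly but without ramming it. Finish while still gripping it and pressing it down there: the program ends holding, and the other vessels on the bench stay standing where they are.

Things in the scene. Friction and masses are not known exactly. Their poses are not given: they have to be found in the camera images.
- station: Fixed filling station: grey plate 200 (x) x 280 (y) x 12 mm, origin under its centre. In its frame: aluminium pump block 70 x 70 mm, 132 high with fork, at x +60, y +85; steel reservoir 60 wide, 100 high (gauge to 150) at x +60, y +5; filling cup at x -20, y -95. The lever points along its -x, towards the robot, with free room below it.
- pump_lever (a joint): Angle of the pump lever, rad: 0 at rest, leaning 0.45 rad up from level towards the station's -x; grows as it is pushed down; stop at 0.75 (0.30 below level). A full stroke goes above 0.66 and back below 0.08. A spring lifts it again within half a second: about 4 N down on the handle to start, 9 N at the bottom.
- lever_pivot (a point): Point on the lever's hinge axis (the axis is the station's y), midway between the fork cheeks, 115 mm above the bench; does not move with the lever.
- lever_grip (a point): Centre of the lever's black rubber cross handle (22 mm thick, 92 mm long, along the station's y), 160 mm from lever_pivot; moves with the lever on an arc from 185 mm down to 68 mm above the bench. Easily pushed from above with shut fingers.
- cup: Filling cup, steel, fixed to the station: round, open at the top, origin at the centre of its underside 24 mm above the bench. Bore 47 mm, mouth flared to 55 mm; rim 64 mm across outside, 48 mm above the bench; inner floor 30 mm above the bench.
- cup_floor (a point): Centre of the cup's inner floor, 30 mm above the bench, 18 mm below the rim; z up. This floor is the hard stop.
- valve (a joint): Travel, m, of the brass valve plunger (14 mm thick) in the middle of the cup's floor: 0 when it stands 8 mm above the floor, 0.008 when pressed flush with it; sprung: about 6 N to start, 12 N at flush, so a push of clearly more than 12 N bears on the floor too. It lifts the cartridge again when let go.
- cartridge: The stout cartridge to charge: bare steel, 40 mm diameter, 86 mm high, standing upright on the bench; straight from 4 to 68 mm height, bevelled foot (33 mm across), above it a short neck 24 mm across. About 0.28 kg. Origin at the centre of its foot, z up its axis.
- tall_cartridge: Another bare steel cartridge, slim and tall: 30 mm diameter, 125 mm high; origin at the centre of its foot. To be left alone.
- jar: Amber glass jar with a lid, 52 mm diameter, 70 mm high; origin at the centre of its foot. To be left alone.
- beaker: Empty glass beaker, 66 mm across the rim, 85 mm high; origin at the centre of its foot. To be left alone.

How it is judged:
By the outcome, as a careful person would: the job done as asked, in the order asked, and still so for the second after the job is handed in, while the arm keeps its last pose, push and grip.
It also fails if it takes over 72 s, if anything falls off the work surface, if the arm or the gripper's body presses on something with over 40 N, if the wrist force passes 120 N, or if a joint passes its speed limit or range.

ROBOT

A 7-joint arm with a two-finger parallel gripper is mounted at the origin on the work surface. World frame = base frame: x ahead of the robot, y to its left, z up, the work surface at z = 0. Lengths are in m, angles in rad, forces in N, time in s.
With the tool pointing down it reaches from about 0.425 to 0.925 m from the base axis. Payload 6.8 kg.
Tool frame: the origin (TCP) lies where the fingers leave the gripper's body, on its centre line; the fingertips stand 73 mm ahead of it and the grasp point (between the pads) lies 54 mm ahead of it; z points along the fingers, y is the line along which they close (so a half turn about z gives the same grasp; the last joint's range is limited). The gripper opens to 85 mm and grips with 20 to 120 N. Pads are 22 mm wide; open, the fingers measure 114 mm over their backs; the gripper's body (76 mm by 85 mm) begins 54 mm behind the grasp point. The pads swing forward as they close: fully open they stand 13 mm farther back than shut.
Start: joints at [1.188, 0.477, 0.022, 1.555, -0.011, 1.109, -0.083], TCP at [0.183, -0.65, 0.304] pointing down, gripper open.
Joint ranges: [-2.96, 2.96], [-0.34, 2.1], [-1.41, 1.46], [0.24, 2.44], [-1.37, 4.51], [0.17, 1.92], [-2.96, 2.96]. Speed limits (rad/s): [2.39, 2.39, 3.14, 3.14, 3.14, 3.14, 3.14].

INTERFACE

Orientations are given as a rotation vector (axis times angle).
In Python, from bench import r, grab_frame, camera_info gives the robot as it stands (r), with the cameras as plain functions.
- The arm moves only by the shell command python3 drive.py 'ROWS' [OPENING] [FORCE]. ROWS is a JSON list of rows, 1 to 5 of them, each an object with the fields d (a list: dx, dy, dz in a scale on which 1.0 is 0.4 m), rot (a list: a rotation vector rx, ry, rz in fractions of the full range, 1 being pi rad); a field left out counts as zero; each row is the pose to reach, as a shift and turn from the pose commanded when the command began, along the tool's axes at that moment; what a row does not reach only later rows make up. A row lasts 1/10 s, in which the tool goes at most 0.05 m and 0.15 rad, less where a joint would pass 70% of its speed; a pose out of reach is approached as far as the arm can. OPENING is the finger opening in m, set as the command begins (- or left out keeps the last). The fingers move at their own pace and stop on an object; FORCE is the grip in N (left out, the last holds). Time passes only in rows, so rows that do not move let the fingers close. It prints the time, the measured TCP pose, the force, the opening and the grip force at its end. Input that does not fit is refused with a message, and nothing moves.
- r.get_obs(): the state, without advancing time (a new reading comes with each control period).
- grab_frame(name): name is "scene" or "top"; returns (picture, depth): 384x512x3 uint8, blue, green, red; 384x512 float32, m along the optical axis (not along the pixel's ray), 0 where there is no reading.
- camera_info(name): a dict with "camera_matrix" (3x3 intrinsics, pixels), "R" (3x3) and "t" (3): a world point X has camera coordinates R X + t. Camera axes: x right, y down, z forward; pixel columns grow to the right and rows downward; lengths in m; the calibration is good to about 2 mm. A picture is of the moment at which its call begins. camera_info takes no time and is no camera call.
- r.hand_in(): hands the job in; it is judged then, once.
The state is a dict: "clock": time; "joints": joint angles; "qvel": joint speeds; "tau": joint torques, N m; "tcp_pos": TCP position; "orientation": TCP orientation; "contact_force": force on the tool from outside, world axes, zero at the start; "moment": the same for the moment, N m; "grip_width": finger opening in m; "gripper_force": force on a finger pad.
Only numpy, scipy, OpenCV 4.12 (cv2) and the standard library are available. Lean on these libraries where they do the work, as an engineer would, in place of code of your own. Each camera call takes 0.05 s, during which the arm holds its last target. There are 200 camera calls.

## Working session

There is one attempt and no reset: what is moved stays moved. The work goes in short steps, Python scripts to look and compute and a shell command to move; the robot and the scene stay as the last step left them, time stands still between calls to the robot, and variables do not carry over. Pictures are saved under pics/ and viewed, at most 10 in all, crops included, and the job is handed in when it is done.

```bash
ls; mkdir -p pics; python3 - <<'E'
from bench import r, grab_frame, camera_info
import cv2,numpy as np
o=r.get_obs(); print({k:np.round(v,3) for k,v in o.items()})
for n in("scene","top"):
    p,d=grab_frame(n); cv2.imwrite(f"pics/{n}0.png",p); np.savez(f"{n}0.npz",p=p,d=d)
    c=camera_info(n); print(n,np.round(c["camera_matrix"],1).tolist(),np.round(c["R"],3).tolist(),np.round(c["t"],3))
E
```

```text
bench.py
drive.py
pics
{'clock': np.float64(0.0), 'joints': array([ 1.188,  0.478,  0.022,  1.556, -0.011,  1.109, -0.083]), 'qvel': array([-0.   ,  0.   ,  0.   , -0.001,  0.001,  0.001,  0.   ]), 'tau': array([ 2.0000e-03, -5.9644e+01,  1.6090e+00, -2.8120e+01,  1.2000e-02,
        9.0000e-03, -0.0000e+00]), 'tcp_pos': array([ 0.183, -0.649,  0.303]), 'orientation': array([-3.11e+00, -4.30e-01,  1.00e-03]), 'contact_force': array([0.89 , 0.062, 0.215]), 'moment': array([0.024, 0.01 , 0.011]), 'gripper_force': np.float64(0.0), 'grip_width': np.float64(0.085)}
scene [[370.3, 0.0, 263.5], [0.0, 370.3, 198.0], [0.0, 0.0, 1.0]] [[0.762, 0.648, 0.014], [0.525, -0.604, -0.6], [-0.38, 0.465, -0.8]] [-0.407 -0.188  1.177]
top [[410.4, 0.0, 245.3], [0.0, 410.4, 195.4], [0.0, 0.0, 1.0]] [[-0.019, -1.0, 0.006], [-0.99, 0.018, -0.142], [0.142, -0.009, -0.99]] [0.007 0.567 1.294]
```

View pics/scene0.png

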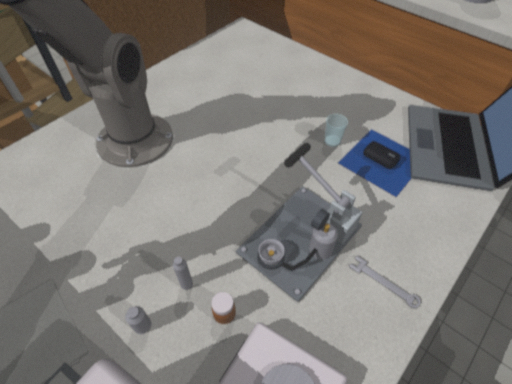

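View pics/top0.png

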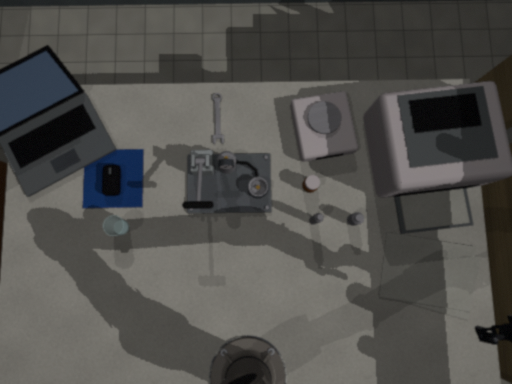

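The scene view shows the stout cartridge at about (138,320), the tall one at (183,272), the jar at (223,307), the cup at (271,252) and the handle at (297,155). In the top view they are at (357,218), (317,217), (312,183), (258,186) and (198,205). Next I'll measure them using depth and rays.

```bash
cat > h.py <<'E'
import numpy as np,cv2
from bench import r, grab_frame, camera_info
def cloud(n,d):
    c=camera_info(n);K=np.array(c["camera_matrix"]);R=np.array(c["R"]);t=np.array(c["t"])
    v,u=np.mgrid[:384,:512]
    X=np.stack([(u-K[0,2])/K[0,0]*d,(v-K[1,2])/K[1,1]*d,d],-1)
    return (X-t)@R
def ray(n,u,v,z):
    c=camera_info(n);K=np.array(c["camera_matrix"]);R=np.array(c["R"]);t=np.array(c["t"])
    C=-R.T@t; w=R.T@np.linalg.inv(K)@[u,v,1]; return C+w*(z-C[2])/w[2]
E
python3 - <<'E'
from h import *
P={};D={}
for n in("scene","top"):
    f=np.load(f"{n}0.npz");P[n]=f["p"];D[n]=cloud(n,f["d"])
for n,s in dict(scene=dict(stout=(137,313),tall=(180,262),jar=(222,300),cup=(271,252),grip=(297,155)),top=dict(stout=(357,218),tall=(317,217),jar=(312,183),cup=(258,186),grip=(198,205),beaker=(115,226))).items():
    for k,(u,v) in s.items():
        W=D[n][max(v-22,0):v+23,u-22:u+23]; 
        zlo={'stout':.078,'tall':.115,'jar':.062,'cup':.044,'grip':.17,'beaker':.075}[k]
        zhi={'stout':.1,'tall':.14,'jar':.08,'cup':.053,'grip':.21,'beaker':.1}[k]
        m=(W[...,2]>zlo)&(W[...,2]<zhi); q=W[m]
        if len(q): print(n,k,len(q),'mean',q.mean(0).round(4),'min',q.min(0).round(3),'max',q.max(0).round(3))
t=cv2.resize(P["top"][140:245,175:375],(800,420),interpolation=cv2.INTER_CUBIC)
s=cv2.resize(P["scene"][140:340,110:370],(800,600),interpolation=cv2.INTER_CUBIC)
cv2.imwrite("pics/t1.png",cv2.convertScaleAbs(t,alpha=1.5));cv2.imwrite("pics/s1.png",cv2.convertScaleAbs(s,alpha=1.3))
E
```

```text
scene stout 122 mean [ 0.4878 -0.3605  0.0846] min [ 0.475 -0.372  0.078] max [ 0.499 -0.35   0.089]
scene tall 68 mean [ 0.4893 -0.2307  0.1227] min [ 0.479 -0.239  0.115] max [ 0.497 -0.222  0.127]
scene jar 370 mean [ 0.6062 -0.2232  0.0689] min [ 0.582 -0.245  0.062] max [ 0.628 -0.2    0.073]
scene cup 128 mean [ 0.5948 -0.0458  0.0462] min [ 0.566 -0.079  0.044] max [ 0.628 -0.017  0.05 ]
scene grip 350 mean [0.5312 0.1276 0.1875] min [0.514 0.088 0.17 ] max [0.566 0.175 0.196]
top stout 54 mean [ 0.4843 -0.3554  0.0847] min [ 0.471 -0.368  0.078] max [ 0.495 -0.343  0.093]
top tall 31 mean [ 0.4859 -0.2262  0.1242] min [ 0.478 -0.234  0.117] max [ 0.494 -0.218  0.13 ]
top jar 161 mean [ 0.6025 -0.219   0.0696] min [ 0.58  -0.24   0.063] max [ 0.625 -0.198  0.077]
top cup 82 mean [ 0.5999 -0.0442  0.0471] min [ 0.566 -0.075  0.044] max [ 0.67  -0.014  0.052]
top grip 288 mean [0.5258 0.1351 0.1903] min [0.511 0.091 0.17 ] max [0.567 0.18  0.202]
top beaker 101 mean [0.4763 0.4099 0.0833] min [0.444 0.377 0.075] max [0.507 0.442 0.092]
```

View pics/t1.png

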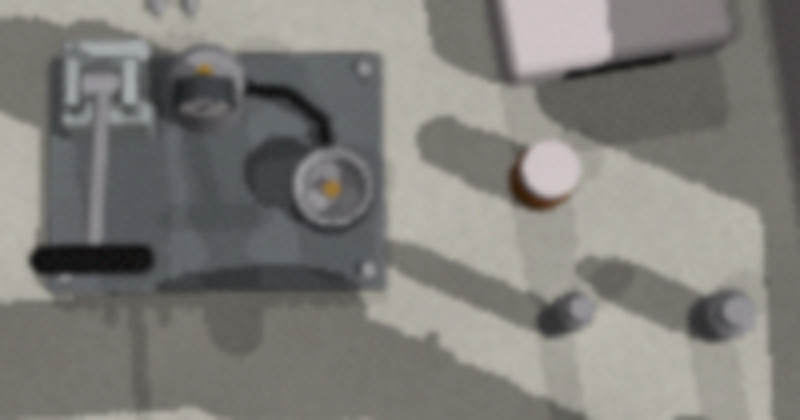

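View pics/s1.png

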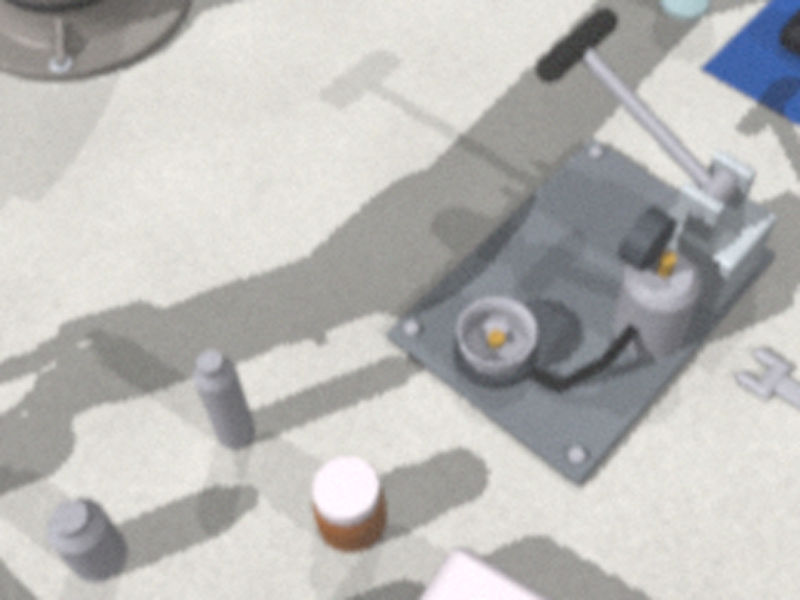

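The crops show the handle in the top view from (183,204.5) to (213,204.5), the cup centre at (258,186.7) in the top view, and the cup at (271,249) in the scene view. The two views disagree by about 5 mm, so I'll average them. The stout cartridge is the outermost one, 130 mm from the tall one.

The rows are not in the units I measure in: shifts go in shares of 0.4 m and turns go in shares of pi rad. I convert before sending: 0.275 rad / 3.1416 = 0.0875.

```bash
python3 - <<'E'
from h import *
print('top grip ends',ray('top',183,204.5,.196)[:2].round(4),ray('top',213,204.5,.196)[:2].round(4))
a=lambda x,y:(110+x/800*260,140+y/3)
print('sc grip ends',ray('scene',*a(553,68),.190)[:2].round(4),ray('scene',*a(605,22),.190)[:2].round(4))
# cup: rim top & yellow valve top at .038
for n in('top','scene'):
    p=np.load(n+'0.npz')["p"]; hsv=cv2.cvtColor(p,cv2.COLOR_BGR2HSV)
    m=cv2.inRange(hsv,(12,110,60),(30,255,255))
    u,v=(258,187) if n=='top' else (271,251)
    ys,xs=np.nonzero(m[v-8:v+9,u-8:u+9]); uu,vv=xs.mean()+u-8,ys.mean()+v-8
    print(n,'valve',len(xs),(uu,vv),ray(n,uu,vv,.038)[:2].round(4))
print('rim',ray('top',258,186.75,.048)[:2].round(4),ray('scene',271.2,248.5,.048)[:2].round(4))
E
python3 drive.py '[{"rot":[0,0,0.0439]},{"rot":[0,0,0.0875]}]' 0.0 60
```

```text
top grip ends [0.5216 0.1764] [0.52   0.0907]
sc grip ends [0.5289 0.0963] [0.529 0.163]
top valve 10 (np.float64(257.5), np.float64(186.8)) [ 0.5949 -0.0439]
scene valve 17 (np.float64(270.88235294117646), np.float64(252.58823529411762)) [ 0.5978 -0.0488]
rim [ 0.5934 -0.0452] [ 0.5946 -0.0441]
clock: 0.3
tcp_pos: [0.183, -0.6494, 0.3033]
orientation: [-3.141, 0.009, 0.0]
contact_force: [-0.1, -0.5, -0.4]
grip_width: 0.0589
gripper_force: 0.0
```

Converted, 0.18 m / 0.4 = 0.45, -0.15 m / 0.4 = -0.375.

```bash
python3 drive.py '[{"d":[0.09,-0.075,0]},{"d":[0.18,-0.15,0]},{"d":[0.27,-0.225,0]},{"d":[0.36,-0.3,0]},{"d":[0.45,-0.375,0]}]'
python3 drive.py '[{"d":[0.085,-0.085,0]},{"d":[0.17,-0.17,0]},{"d":[0.255,-0.255,0]},{"d":[0.34,-0.34,0]},{"d":[0.42,-0.425,0]}]'
python3 drive.py '[{"d":[0,-0.1225,0]},{"d":[0,-0.245,0]},{"d":[0,-0.3675,0]},{"d":[0,-0.49,0]},{"d":[0,-0.6,0]}]'
python3 drive.py '[{"d":[0,-0.1225,0]},{"d":[0,-0.245,0]},{"d":[0,-0.3675,0]},{"d":[0,-0.475,0]},{"d":[0,-0.55,0]}]'
python3 drive.py '[{},{}]'
```

```text
clock: 0.8
tcp_pos: [0.3643, -0.4982, 0.3036]
orientation: [-3.141, 0.001, 0.001]
contact_force: [1.4, -0.3, 0.0]
grip_width: 0.0001
gripper_force: 0.0
clock: 1.3
tcp_pos: [0.5323, -0.328, 0.3036]
orientation: [-3.141, 0.0, 0.001]
contact_force: [0.1, -0.1, 0.5]
grip_width: -0.0004
gripper_force: 0.0
clock: 1.8
tcp_pos: [0.5308, -0.0872, 0.3037]
orientation: [-3.141, -0.001, 0.001]
contact_force: [0.7, -0.1, -0.0]
grip_width: -0.0001
gripper_force: 0.0
clock: 2.3
tcp_pos: [0.5305, 0.1339, 0.3038]
orientation: [-3.141, -0.005, 0.001]
contact_force: [0.1, 0.0, -0.6]
grip_width: 0.0003
gripper_force: 0.0
clock: 2.5
tcp_pos: [0.531, 0.1306, 0.3035]
orientation: [3.141, 0.002, -0.001]
contact_force: [-0.2, -0.1, 0.2]
grip_width: -0.0001
gripper_force: 0.0
```

Converted, 0.145 m / 0.4 = 0.3625, 0.09 m / 0.4 = 0.225.

```bash
python3 drive.py '[{"d":[-0.015,0,0.075]},{"d":[-0.025,0,0.15]},{"d":[-0.0425,0,0.225]},{"d":[-0.045,0,0.3]},{"d":[-0.035,0,0.3625]}]'
python3 drive.py '[{"d":[0,0,0.0075]},{"d":[0,0,0.015]},{"d":[0,0,0.015]}]'
python3 - <<'E'
from h import *
p,d=grab_frame("scene"); cv2.imwrite("pics/s2.png",cv2.resize(p[100:300,200:400],(600,600)))
E
```

```text
clock: 3.0
tcp_pos: [0.5163, 0.1285, 0.1581]
orientation: [3.14, -0.004, -0.003]
contact_force: [-3.8, 0.5, 9.6]
grip_width: -0.0003
gripper_force: 4.5
clock: 3.3
tcp_pos: [0.517, 0.1284, 0.1533]
orientation: [3.14, -0.004, -0.003]
contact_force: [-4.0, 0.1, 8.0]
grip_width: 0.0001
gripper_force: 4.0
```

View pics/s2.png

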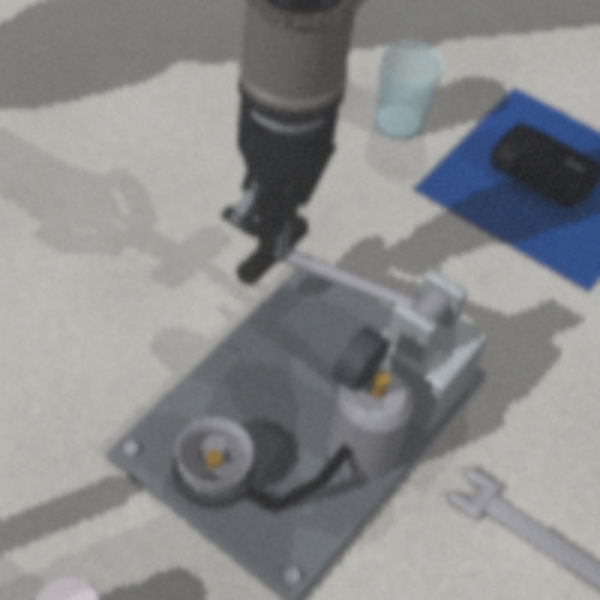

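The fingers press squarely on the handle at about (265,260), and it's near the bottom. The force is still only spring-level, so I'll ease further down to the stop.

Converted, 0.003 m / 0.4 = 0.0075.

```bash
python3 drive.py '[{"d":[0,0,0.0075]},{"d":[0,0,0.0075]}]'
python3 drive.py '[{"d":[0,0,0.0075]},{"d":[0,0,0.0075]}]'

```

```text
clock: 3.55
tcp_pos: [0.5174, 0.1285, 0.1511]
orientation: [3.14, -0.004, -0.001]
contact_force: [-4.4, -0.5, 11.6]
grip_width: -0.0
gripper_force: 5.2
clock: 3.75
tcp_pos: [0.5176, 0.1286, 0.15]
orientation: [3.14, -0.005, 0.0]
contact_force: [-10.0, -2.3, 30.7]
grip_width: -0.0002
gripper_force: 15.3
```

The stop is reached (force jumps to 31 N at TCP z 0.150). Now I'll go back up, wait, and do strokes two and three.

```bash
U='x'
python3 drive.py '[{"d":[-0.01,0,-0.0875]},{"d":[-0.0075,0,-0.175]},{"d":[0.01,0,-0.2625]},{"d":[0.025,0,-0.35]},{"d":[0.0325,0,-0.3925]}]'
python3 drive.py '[{},{},{},{},{}]'
python3 drive.py '[{"d":[-0.015,0,0.075]},{"d":[-0.025,0,0.15]},{"d":[-0.0425,0,0.225]},{"d":[-0.045,0,0.3]},{"d":[-0.0325,0,0.3625]}]'
python3 drive.py '[{"d":[0,0,0.01]},{"d":[0,0,0.02]},{"d":[0,0,0.03]},{"d":[0,0,0.03]}]'
python3 drive.py '[{"d":[-0.01,0,-0.0875]},{"d":[-0.0075,0,-0.175]},{"d":[0.01,0,-0.2625]},{"d":[0.025,0,-0.35]},{"d":[0.0325,0,-0.3925]}]'
python3 drive.py '[{},{},{},{},{}]'
python3 drive.py '[{"d":[-0.015,0,0.075]},{"d":[-0.025,0,0.15]},{"d":[-0.0425,0,0.225]},{"d":[-0.045,0,0.3]},{"d":[-0.0325,0,0.3625]}]'
python3 drive.py '[{"d":[0,0,0.01]},{"d":[0,0,0.02]},{"d":[0,0,0.03]},{"d":[0,0,0.03]}]'
python3 drive.py '[{"d":[-0.01,0,-0.0875]},{"d":[-0.0075,0,-0.175]},{"d":[0.01,0,-0.2625]},{"d":[0.025,0,-0.35]},{"d":[0.0325,0,-0.3925]}]'
python3 drive.py '[{},{},{},{},{}]'
python3 - <<'E'
from h import *
for n in("scene","top"):
    p,d=grab_frame(n); np.savez(n+"3.npz",p=p,d=d); cv2.imwrite(f"pics/{n}3.png",p)
E
```

```text
clock: 4.25
tcp_pos: [0.532, 0.1287, 0.3081]
orientation: [-3.141, 0.005, -0.008]
contact_force: [-0.4, -0.2, -0.1]
grip_width: -0.0
gripper_force: 0.0
clock: 4.75
tcp_pos: [0.5299, 0.13, 0.303]
orientation: [3.141, -0.0, -0.003]
contact_force: [-0.0, -0.2, 0.7]
grip_width: -0.0001
gripper_force: 0.0
clock: 5.25
tcp_pos: [0.5157, 0.1306, 0.1577]
orientation: [3.141, 0.001, -0.004]
contact_force: [-4.9, 0.5, 8.3]
grip_width: 0.0001
gripper_force: 4.4
clock: 5.65
tcp_pos: [0.517, 0.1307, 0.1499]
orientation: [3.14, -0.0, -0.002]
contact_force: [-12.3, -2.0, 34.0]
grip_width: -0.0003
gripper_force: 17.0
clock: 6.15
tcp_pos: [0.5317, 0.1306, 0.3077]
orientation: [-3.14, 0.001, -0.008]
contact_force: [-0.3, 0.1, 0.5]
grip_width: -0.0
gripper_force: 0.0
clock: 6.65
tcp_pos: [0.5299, 0.1302, 0.3029]
orientation: [3.141, -0.0, -0.003]
contact_force: [0.2, -0.4, 0.1]
grip_width: 0.0
gripper_force: 0.0
clock: 7.15
tcp_pos: [0.5157, 0.1306, 0.1578]
orientation: [3.141, 0.001, -0.004]
contact_force: [-4.4, 1.0, 8.9]
grip_width: -0.0001
gripper_force: 4.4
clock: 7.55
tcp_pos: [0.517, 0.1306, 0.1499]
orientation: [3.14, -0.0, -0.001]
contact_force: [-13.1, -3.4, 33.9]
grip_width: -0.0002
gripper_force: 16.9
clock: 8.05
tcp_pos: [0.5317, 0.1306, 0.3077]
orientation: [-3.14, 0.001, -0.008]
contact_force: [0.3, -0.4, -0.3]
grip_width: 0.0002
gripper_force: 0.0
clock: 8.55
tcp_pos: [0.5299, 0.1301, 0.3029]
orientation: [3.141, -0.0, -0.003]
contact_force: [0.3, 0.6, 0.5]
grip_width: -0.0002
gripper_force: 0.0
```

View pics/scene3.png

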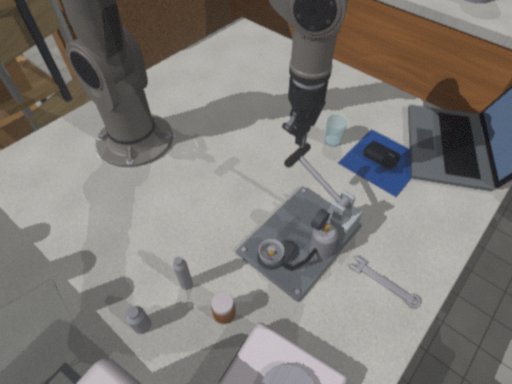

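The lever is back at rest (handle at 297,155) after three strokes, and the vessels are undisturbed. I'll open the gripper and go to the stout cartridge at about (0.486, −0.358).

Converted, 0.244 m / 0.4 = 0.61, 0.196 m / 0.4 = 0.49.

```bash
python3 drive.py '[{"d":[0,0.1225,0]},{"d":[0,0.245,0]},{"d":[0,0.3675,0]},{"d":[0,0.49,0]},{"d":[0,0.61,0]}]' 0.085 60
python3 drive.py '[{"d":[-0.0225,0.12,0]},{"d":[-0.045,0.24,0]},{"d":[-0.0675,0.36,0]},{"d":[-0.09,0.48,0]},{"d":[-0.11,0.5875,0]}]'
python3 drive.py '[{"d":[0,0.0225,0]},{"d":[0,0.0225,0.1]},{"d":[0,0.0225,0.175]},{"d":[0,0.0225,0.25]},{"d":[0,0.0225,0.25]}]'
python3 - <<'E'
from h import *
for n in("scene","top"):
    p,d=grab_frame(n); np.savez(n+"4.npz",p=p,d=d); 
    u,v=(138,300) if n=="scene" else (357,218)
    cv2.imwrite(f"pics/{n}4.png",cv2.resize(p[max(v-75,0):v+75,u-50:u+50],(400,600)))
a=[cv2.imread(f"pics/{n}4.png") for n in("scene","top")]
cv2.imwrite("pics/c4.png",np.hstack(a))
E
```

```text
clock: 9.15
tcp_pos: [0.5299, -0.1158, 0.3039]
orientation: [3.141, -0.0, 0.0]
contact_force: [1.2, 0.1, -0.6]
grip_width: 0.0723
gripper_force: 0.0
clock: 9.65
tcp_pos: [0.4852, -0.3512, 0.3038]
orientation: [3.141, -0.002, -0.0]
contact_force: [0.7, -0.3, 0.1]
grip_width: 0.0849
gripper_force: 0.0
clock: 10.15
tcp_pos: [0.4844, -0.3557, 0.1997]
orientation: [-3.137, -0.001, 0.011]
contact_force: [-0.5, -0.6, -0.1]
grip_width: 0.0852
gripper_force: 0.0
```

View pics/c4.png

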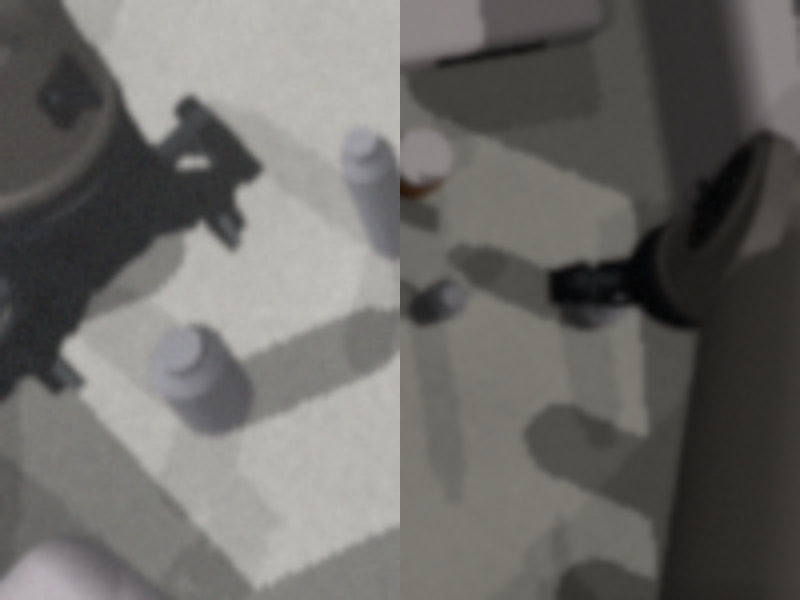

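The hand is open over the cartridge, with fingertips at (235,240) and (70,385) in the left half of the crop. The neck top, at (185,347), lies between them. Next is a quick numeric check.

```bash
python3 - <<'E'
from h import *
for q,z in(((235,240),.14),((70,385),.14),((185,347),.086)): print(ray("scene",88+q[0]/4,225+q[1]/4,z).round(4))
f=np.load("scene4.npz");D=cloud("scene",f["d"])[290:345,110:160].reshape(-1,3)
q=D[(D[:,2]>.08)&(D[:,2]<.09)&(D[:,0]>.46)&(D[:,0]<.51)]; print(len(q),q.mean(0).round(4))
print(r.get_obs()["tcp_pos"])
E
```

```text
[ 0.4908 -0.31    0.14  ]
[ 0.4896 -0.4058  0.14  ]
[ 0.489  -0.3569  0.086 ]
115 [ 0.4873 -0.3604  0.0848]
[ 0.48649878 -0.35736363  0.20410457]
```

The fingertips and the neck agree to within 2 mm in the same view. Descend and grasp.

Converted, 0.1 m / 0.4 = 0.25, 0.085 m / 0.4 = 0.2125.

```bash
python3 drive.py '[{"d":[0,0,0.075]},{"d":[0,0,0.15]},{"d":[0,0,0.2125]},{"d":[0,0,0.25]},{"d":[0,0,0.25]}]'
python3 drive.py '[{},{},{},{},{}]' 0.03 90
python3 drive.py '[{},{},{},{},{}]'
```

```text
clock: 10.75
tcp_pos: [0.4862, -0.3575, 0.1035]
orientation: [-3.141, -0.0, 0.002]
contact_force: [-0.4, 0.9, 0.7]
grip_width: 0.0847
gripper_force: 0.0
clock: 11.25
tcp_pos: [0.487, -0.3582, 0.1056]
orientation: [3.14, -0.0, 0.003]
contact_force: [-1.4, 1.2, 7.2]
grip_width: 0.0378
gripper_force: 89.5
clock: 11.75
tcp_pos: [0.487, -0.3581, 0.1056]
orientation: [3.14, -0.0, 0.003]
contact_force: [-2.0, 1.4, 7.2]
grip_width: 0.0383
gripper_force: 89.5
```

Converted, -0.19 m / 0.4 = -0.475, -0.15 m / 0.4 = -0.375.

```bash
python3 drive.py '[{"d":[0,0,-0.05]},{"d":[0,0,-0.15]},{"d":[0,0,-0.25]},{"d":[0,0,-0.375]},{"d":[0,0,-0.475]}]'
python3 drive.py '[{"d":[0.0325,-0.0925,0]},{"d":[0.065,-0.185,0]},{"d":[0.0975,-0.2775,0]},{"d":[0.13,-0.37,0]},{"d":[0.1625,-0.4625,0]}]'
python3 drive.py '[{"d":[0.0325,-0.0925,0]},{"d":[0.065,-0.185,0]},{"d":[0.0975,-0.2775,0]},{"d":[0.1125,-0.3175,0]},{"d":[0.1125,-0.3175,0]}]'
python3 drive.py '[{"d":[0,0,0.1]},{"d":[0,0,0.2]},{"d":[0,0,0.25]},{"d":[0,0,0.25]},{"d":[0,0,0.25]}]'
python3 - <<'E'
from h import *
print(r.get_obs()["tcp_pos"])
L=[]
for n in("scene","top"):
    p,d=grab_frame(n); np.savez(n+"5.npz",p=p,d=d); 
    u,v=(271,235) if n=="scene" else (258,187)
    L.append(cv2.resize(p[v-60:v+60,u-40:u+40],(400,600),interpolation=cv2.INTER_CUBIC))
cv2.imwrite("pics/c5.png",cv2.convertScaleAbs(np.hstack(L),alpha=1.4))
E
```

```text
clock: 12.25
tcp_pos: [0.4861, -0.3578, 0.2968]
orientation: [3.141, -0.001, 0.002]
contact_force: [1.1, -0.6, -2.6]
grip_width: 0.0381
gripper_force: 90.9
clock: 12.75
tcp_pos: [0.5511, -0.1712, 0.2941]
orientation: [3.141, -0.001, -0.0]
contact_force: [1.1, -0.4, -2.7]
grip_width: 0.0382
gripper_force: 90.9
clock: 13.25
tcp_pos: [0.5967, -0.042, 0.2939]
orientation: [-3.14, -0.008, -0.0]
contact_force: [0.2, -0.2, -3.2]
grip_width: 0.0383
gripper_force: 90.9
clock: 13.75
tcp_pos: [0.5963, -0.0472, 0.1944]
orientation: [3.141, -0.003, -0.0]
contact_force: [-0.7, -0.2, -2.0]
grip_width: 0.0383
gripper_force: 90.9
[ 0.59632632 -0.04719629  0.19441564]
```

View pics/c5.png

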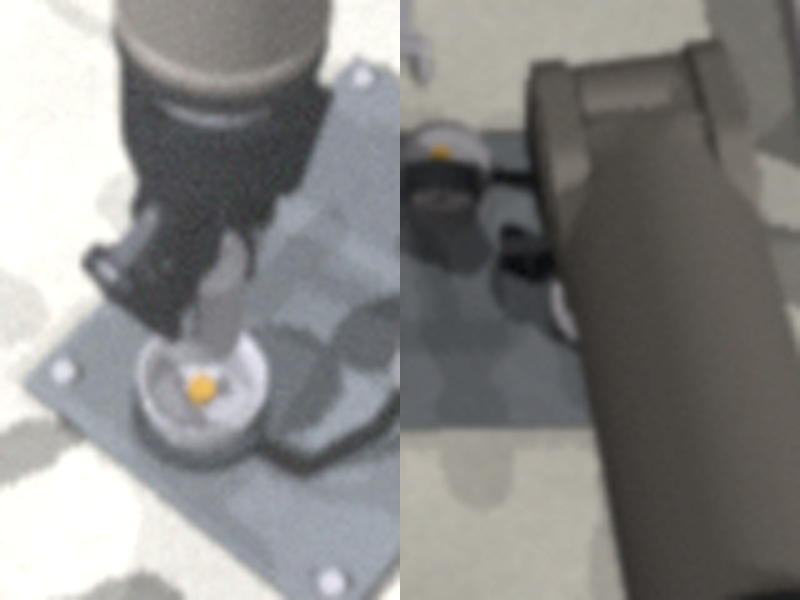

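The scene view shows the cartridge hanging upright just above the cup. Its foot is centred at about (206,335) in the crop and the brass valve is at (201,388). I'll compare the two by ray.

```bash
python3 - <<'E'
from h import *
print(ray("scene",231+206/5,175+335/5,.089).round(4),ray("scene",231+201/5,175+388/5,.038).round(4),ray("scene",231+202/5,175+388/5,.04).round(4))
f=np.load("scene5.npz");W=cloud("scene",f["d"])
q=W[(abs(W[...,0]-.597)<.05)&(abs(W[...,1]+.046)<.04)&(W[...,2]>.044)&(W[...,2]<.053)];print('rim',len(q),q.min(0).round(4),q.max(0).round(4))
hs=cv2.cvtColor(f["p"],cv2.COLOR_BGR2GRAY)
s=W[(abs(W[...,0]-.597)<.04)&(abs(W[...,1]+.046)<.04)&(W[...,2]>.093)&(W[...,2]<.118)];print('body',len(s),s.min(0).round(4),s.max(0).round(4))
from scipy.optimize import least_squares
c=least_squares(lambda c:np.hypot(s[:,0]-c[0],s[:,1]-c[1])-.02,[.597,-.046],loss='soft_l1',f_scale=.002).x;print(c.round(4))
E
```

```text
[ 0.5991 -0.0479  0.089 ] [ 0.5984 -0.0483  0.038 ] [ 0.5994 -0.0489  0.04  ]
rim 93 [ 0.5656 -0.0789  0.0441] [ 0.6279 -0.0178  0.05  ]
body 69 [ 0.589  -0.07    0.0935] [ 0.6153 -0.0419  0.1175]
[ 0.5951 -0.0497]
```

They're aligned within about 2 mm. I'll descend gently, reading force.

Converted, 0.046 m / 0.4 = 0.115, 0.042 m / 0.4 = 0.105.

```bash
python3 drive.py '[{"d":[0,0,0.0375]},{"d":[0,0,0.075]},{"d":[0,0,0.09]},{"d":[0,0,0.105]},{"d":[0,0,0.115]}]'
python3 drive.py '[{"d":[0,0,0.005]},{"d":[0,0,0.01]},{"d":[0,0,0.01]}]'
python3 drive.py '[{"d":[0,0,0.005]},{"d":[0,0,0.01]},{"d":[0,0,0.01]}]'
```

```text
clock: 14.35
tcp_pos: [0.5961, -0.0457, 0.1471]
orientation: [-3.142, 0.0, 0.001]
contact_force: [0.5, 1.0, -2.5]
grip_width: 0.0378
gripper_force: 90.9
clock: 14.65
tcp_pos: [0.5964, -0.0457, 0.1439]
orientation: [3.142, -0.0, 0.0]
contact_force: [-0.7, -0.6, -2.8]
grip_width: 0.0381
gripper_force: 90.9
clock: 14.95
tcp_pos: [0.5966, -0.0458, 0.1405]
orientation: [3.142, -0.0, 0.001]
contact_force: [-1.1, -0.8, 4.5]
grip_width: 0.0383
gripper_force: 91.6
```

Foot is inside the bore and on the valve. Continuing in small steps.

Converted, 0.003 m / 0.4 = 0.0075, 0.002 m / 0.4 = 0.005.

```bash
python3 drive.py '[{"d":[0,0,0.0025]},{"d":[0,0,0.005]},{"d":[0,0,0.0075]},{"d":[0,0,0.0075]}]'
python3 drive.py '[{"d":[0,0,0.0025]},{"d":[0,0,0.005]},{"d":[0,0,0.005]}]'
python3 drive.py '[{"d":[0,0,0.0025]},{"d":[0,0,0.0025]}]'
```

```text
clock: 15.35
tcp_pos: [0.5967, -0.0458, 0.1377]
orientation: [3.142, -0.0, 0.002]
contact_force: [-2.3, -0.1, 7.9]
grip_width: 0.0378
gripper_force: 91.8
clock: 15.65
tcp_pos: [0.5967, -0.0457, 0.1359]
orientation: [3.142, -0.0, 0.002]
contact_force: [-2.4, 0.2, 8.6]
grip_width: 0.038
gripper_force: 91.9
clock: 15.85
tcp_pos: [0.5968, -0.0457, 0.1357]
orientation: [3.141, -0.0, 0.002]
contact_force: [-4.9, 1.6, 15.0]
grip_width: 0.0381
gripper_force: 92.8
```

The foot is at the floor: z has stopped changing while the force climbs about 6 N/mm. I'll add 2 mm for a firm press.

Converted, 0.002 m / 0.4 = 0.005, 0.001 m / 0.4 = 0.0025.

```bash
python3 drive.py '[{"d":[0,0,0.0025]},{"d":[0,0,0.005]},{"d":[0,0,0.005]},{"d":[0,0,0.005]}]'
python3 - <<'E'
from h import *
p,d=grab_frame("scene"); cv2.imwrite("pics/s6.png",cv2.resize(p[150:350,110:370],(780,600)))
o=r.get_obs();print(o["contact_force"],o["tcp_pos"],o["clock"])
E
```

```text
clock: 16.25
tcp_pos: [0.597, -0.0457, 0.1355]
orientation: [3.141, -0.001, 0.003]
contact_force: [-9.6, 1.2, 30.2]
grip_width: 0.0378
gripper_force: 94.5
[-10.56980662   0.95853552  30.12962578] [ 0.59702209 -0.04569489  0.13553306] 16.3
```

View pics/s6.png

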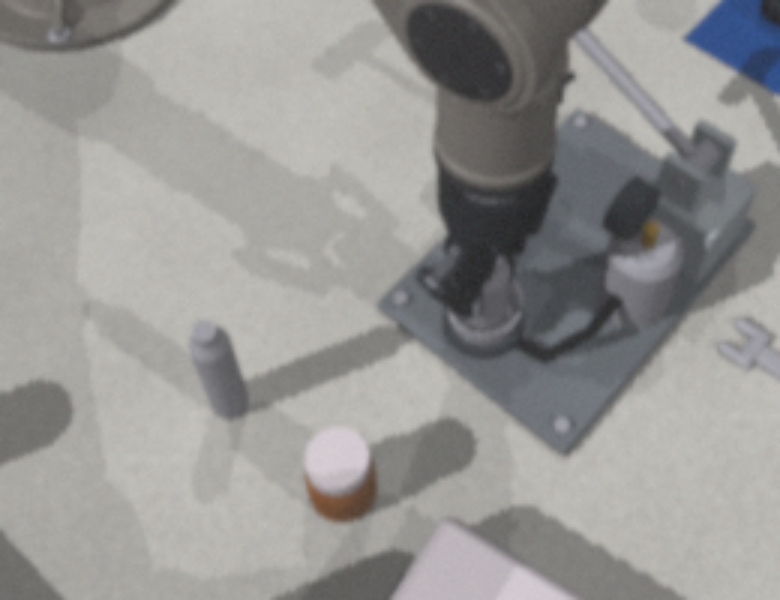

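The cartridge stands upright in the cup, at about (485,320), held by the gripper. The tall cartridge and jar are still in place. TCP z of 0.1355 equals the grasp height 0.1056 plus the 0.030 floor height, so the foot is on the floor at about 30 N.

```bash
python3 -c "
from bench import r, grab_frame, camera_info
print(r.hand_in())"
```

```text
the job is handed in; nothing more can be done
None
```

I pumped the lever through three full strokes, then seated the stout cartridge on the cup floor and handed in at about 16 s, still gripping it and pressing down with about 30 N; no verdict was shown.

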